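Put the portafilter away in its foam pocket

TASK

Put the portafilter (round steel head, black handle) away in the grey foam insert: lay it level over the pocket cut to its outline, head into the wide end and handle into the slot, and press it down until it is fully home. Let go of it, and do not knock over the espresso cup.

Things in the scene. Friction and masses are not known exactly. Their poses are not given: they have to be found in the camera images.
- portafilter_grip (a point): Portafilter lying flat: round steel head (60 mm across, 32 high), straight black handle; 180 mm long, 0.3 kg. Point: on the handle beside the head, near the centre of mass, 15 mm above the underside; good place to grip across from above. z up, x from head to handle end: head centre x=-55 mm, handle x=-9 to 95, 26 wide (y), 30 high. The sieve (84 mm flat head, thin handle) is a bystander.
- pocket (a point): Keyhole pocket in a grey foam insert (fixed, 240x260 mm, top 30 mm above table). Point and axes: where portafilter_grip lies when home, 15 mm above the pocket floor (floor 10 above table). Head end 76 mm wide, slot 42, ends at x=103; edges bevelled 8 mm out. Finger recess to floor depth crosses here, x -25..25, y -70..70. Springy bulges in the slot, x 30..60, must be pushed past, 10-20 N.
- cup: Stainless steel espresso cup, 58 mm across and 58 mm high, standing on a grey coaster; bystander. Origin at the centre of its underside, z up.
Things that resemble listed ones, but are neither listed nor needed, are in the scene too. Leave any yellow look-alike of the part that bears portafilter_grip alone.

How it is judged:
By the outcome, as a careful person would: the job done as asked, in the order asked, and still so for the second after the job is handed in, with the robot touching nothing.
It also fails if it takes over 40 s, if anything falls off the work surface, if the arm or the gripper's body presses on something with over 40 N, if the wrist force passes 120 N, or if a joint passes its speed limit or range.

ROBOT

A 6-joint arm with a two-finger parallel gripper is mounted at the origin on the work surface. World frame = base frame: x ahead of the robot, y to its left, z up, the work surface at z = 0. Lengths are in m, angles in rad, forces in N, time in s.
With the tool pointing down it reaches from about 0.275 to 0.85 m from the base axis. Payload 19 kg.
Tool frame: the origin (TCP) lies on the centre line of the jaws, within the pads' length; the fingertips stand 14 mm ahead of it and the grasp point (between the pads) lies 5 mm behind it; x points along the fingers, y is the direction in which the jaws open and shut, and the axes are right-handed (so a half turn about x gives the same grasp; the last joint's range is limited). The gripper opens to 85 mm and grips with 20 to 120 N. Pads are 22 mm wide; open, the fingers measure 114 mm over their backs; the gripper's body (76 mm by 85 mm) begins 54 mm behind the grasp point. The pads swing forward as they close: fully open they stand 13 mm farther back than shut.
Start: joints at [-1.455, 0.15, 1.437, -0, 1.554, -0.134], TCP at [0.142, -0.557, 0.245] pointing down, gripper open.
Joint ranges: [-2.8, 2.8], [-0.68, 2.1], [0.12, 2.68], [-1.39, 4.53], [0.16, 2.79], [-2.81, 2.81]. Speed limits (rad/s): [1.89, 1.89, 2.22, 3.01, 3.01, 3.01].

INTERFACE

Orientations are given as a rotation vector (axis times angle).
In Python, from plant import ctrl gives the robot as it stands. The module is installed in compiled form; this text tells all that it offers.
- The arm moves only by the tool drive_tool, never from a script. Its argument "rows" is a list of rows, each a list of 4 numbers: the shift along the tool's x, y, z in mm, then the turn about the tool's x in rad. In form: [[x, y, z, turn], ...]. A call has 1 to 10 rows; each row shifts and turns the commanded pose from where the row before left it, along the tool's axes as they then stand; what a row does not reach is not made up. A row lasts 1/12 s, in which the tool goes at most 41.7 mm and 7.16 degrees, less where a joint would pass 70% of its speed; a pose out of reach is approached as far as the arm can. A call is refused whole if a number of a shift passes 41.7 or a number of a turn 0.125, either way. A call with a gripper value outside its range is refused whole. "hand" is the closure, from 0 (fully open) to 1 (shut), set as the call begins (left out, the last holds). The fingers move at their own pace and stop on an object; "force" is the grip in N (left out, the last holds). Time passes only in rows, so rows that do not move let the fingers close. It gives the time, the measured TCP pose, the force and the opening at its end, in the units of the state.
- ctrl.state(): the state, without advancing time (a new reading comes with each control period).
- ctrl.camera(name): name is "side" or "top" or "wrist"; returns a dict with "color" (480x640x3 uint8, blue, green, red), "fovy" (degrees; the focal length in pixels is half the picture's height over the tangent of half this angle, whatever the lens; pixels are square), "cx", "cy" (the principal point, pixels), "dist" ([k1, k2, p1, p2, k3] as OpenCV has them; the pictures are not rectified), "world_from_camera" (4x4, takes a point from camera to world coordinates); the wrist camera has in their place "T_tool_cam" (4x4, takes a point from camera to tool coordinates, whose origin is the TCP and whose axes are the tool frame's). Camera axes: x right, y up, looking along -z (the intrinsics and any distortion apply to the point x, -y, -z); pixel columns grow to the right and rows downward; lengths in m; the calibration is good to about 2 mm. A picture is of the moment at which its call begins: read the wrist's pose just before it. There is no depth.
- ctrl.hand_in(): hands the job in, once; it reports no verdict.
The state is a dict: "time": time; "joint_positions": joint angles; "qd": joint speeds; "joint_torque": joint torques, N m; "eef_pos": TCP position; "ee_rot": TCP orientation; "force": force on the tool from outside, world axes, zero at the start; "ft_torque": the same for the moment, N m; "grip_width": finger opening in m.
Only numpy, scipy, OpenCV 4.12 (cv2) and the standard library are available. Lean on these libraries where they do the work, as an engineer would, in place of code of your own. Each camera call takes 0.05 s, during which the arm holds its last target.

## Working session

There is one attempt and no reset: what is moved stays moved. The work goes in short steps, Python scripts to look and compute and a tool call to move; the robot and the scene stay as the last step left them, time stands still between calls to the robot, and variables do not carry over. Pictures are saved under pics/ and viewed, and the job is handed in when it is done.

Besides the shell and the picture viewer there is one more tool, called after ">>>" by a JSON object that holds its "api" and its "payload", one argument or row to a line. drive_tool: Moves the arm, as the interface text tells. Its arguments: {"type":"object","properties":{"rows":{"type":"array","items":{"type":"array","items":{"type":"number"}}},"hand":{"type":"number"},"force":{"type":"number"}},"required":["rows"]}

```bash
mkdir -p pics; cat > h.py <<'E'
import numpy as np, cv2, json
from plant import ctrl
def snap(n,f):
    s=ctrl.state(); c=ctrl.camera(n); cv2.imwrite('pics/'+f+'.png',c['color'])
    if n=='wrist':
        from scipy.spatial.transform import Rotation as R
        T=np.eye(4);T[:3,:3]=R.from_rotvec(s['ee_rot']).as_matrix();T[:3,3]=s['eef_pos']
        c['world_from_camera']=T@np.array(c['T_tool_cam'])
    np.savez('pics/'+f+'.npz',**{k:np.array(v) for k,v in c.items()})
    return c
def load(f): return dict(np.load('pics/'+f+'.npz'))
def K(c):
    f=240/np.tan(np.radians(float(c['fovy']))/2)
    return np.array([[f,0,float(c['cx'])],[0,f,float(c['cy'])],[0,0,1]])
def ray(c,uv):
    p=cv2.undistortPoints(np.array(uv,float).reshape(-1,1,2),K(c),c['dist'].astype(float)).reshape(-1,2)
    d=np.c_[p[:,0],-p[:,1],-np.ones(len(p))]
    W=np.array(c['world_from_camera']); return W[:3,3],d@W[:3,:3].T
def onplane(c,uv,z):
    o,d=ray(c,uv); return o+d*((z-o[2])/d[:,2])[:,None]
def proj(c,P):
    W=np.array(c['world_from_camera']);p=(np.atleast_2d(P)-W[:3,3])@W[:3,:3]
    p=np.c_[p[:,0],-p[:,1],-p[:,2]]
    return cv2.projectPoints(p,np.zeros(3),np.zeros(3),K(c),c['dist'].astype(float))[0].reshape(-1,2)
E
python3 - <<'E'
from h import *
for n in('top','side','wrist'):
    c=snap(n,n+'0');print(n,c['fovy'],np.round(c['world_from_camera'],3).tolist(),np.array(c['dist']).tolist())
print(ctrl.state())
E
```

```text
top 52.923230601092754 [[0.005, 0.997, -0.079, 0.44], [-0.999, 0.001, -0.044, 0.118], [-0.043, 0.079, 0.996, 0.837], [0.0, 0.0, 0.0, 1.0]] [-0.1213578875040377, 0.0, 0.0, 0.0, 0.0]
side 50.70366760252536 [[-0.913, 0.297, -0.279, 0.265], [-0.408, -0.659, 0.632, 0.726], [0.004, 0.691, 0.723, 0.721], [0.0, 0.0, 0.0, 1.0]] [-0.029937373246989616, 0.0, 0.0, 0.0, 0.0]
wrist 68.0413607883081 [[0.248, 0.924, 0.291, 0.217], [-0.969, 0.236, 0.074, -0.54], [-0.0, -0.3, 0.954, 0.373], [0.0, 0.0, 0.0, 1.0]] [-0.034874795809828794, 0.0, 0.0, 0.0, 0.0]
{'time': 0.15, 'joint_positions': array([-1.45498573e+00,  1.50882806e-01,  1.43780709e+00, -4.23953769e-05,
        1.55375690e+00, -1.33984853e-01]), 'qd': array([-0.0009423 , -0.00192611, -0.00291849,  0.00138371, -0.00145344,
       -0.00098151]), 'joint_torque': array([ 2.48061988e-03, -7.13380623e+01, -5.71043086e+01, -2.82859000e-04,
        7.12029447e-03,  1.45267531e-06]), 'eef_pos': array([ 0.14210323, -0.55701744,  0.2448457 ]), 'ee_rot': array([ 2.08882667,  0.26315962, -2.08889957]), 'force': array([-0.07921817,  0.31641009,  0.66424258]), 'ft_torque': array([-0.00484592, -0.08332325,  0.00923793]), 'grip_width': 0.08555510227957731}
```

View pics/top0.png

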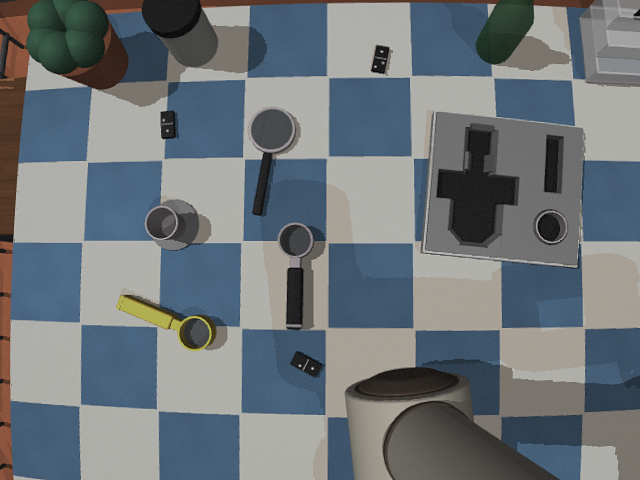

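View pics/side0.png

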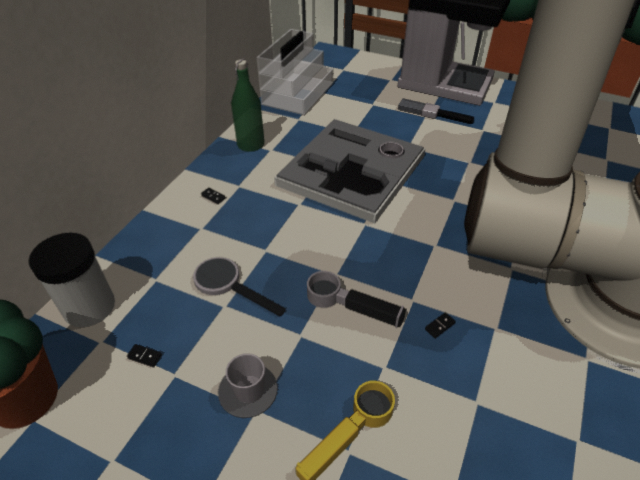

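View pics/wrist0.png

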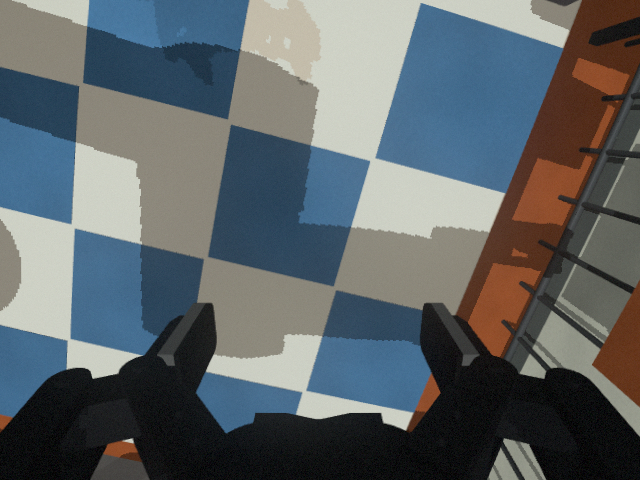

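```bash
python3 - <<'E'
from h import *
c=load('top0');s=load('side0')
a=cv2.resize(c['color'][90:350,230:340],None,fx=2.2,fy=2.2,interpolation=2)
d=cv2.resize(s['color'][60:140,380:500],None,fx=3,fy=3,interpolation=2)
e=cv2.resize(c['color'][100:275,415:590],None,fx=3,fy=3,interpolation=2)
im=np.zeros((580,800,3),np.uint8)
im[:572,:242]=a; im[:525,250:775]=e[:,:525]
cv2.imwrite('pics/crop0.png',im);cv2.imwrite('pics/crop1.png',d)
print(onplane(s,[[400,104],[470,120]],0.015))
print('dup top',proj(c,onplane(s,[[400,104],[470,120]],0.015)))
print('axis ends', onplane(c,[[296,240]],0.032),onplane(c,[[294,328]],0.03))
E
```

```text
[[ 0.57786433 -0.46110995  0.015     ]
 [ 0.38916165 -0.46166732  0.015     ]]
dup top [[666.15116562 198.66660483]
 [670.8048841  304.27415383]]
axis ends [[0.5012448  0.20027039 0.032     ]] [[0.35417825 0.20262603 0.03      ]]
```

View pics/crop0.png

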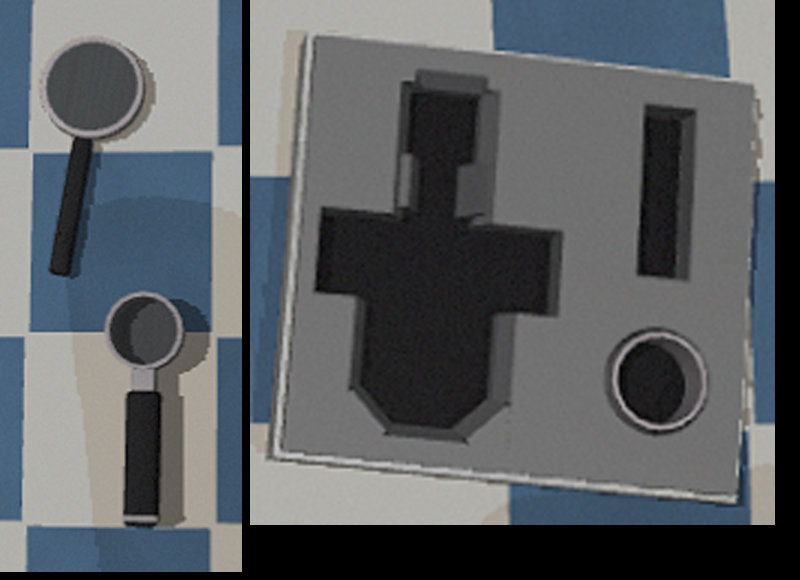

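View pics/crop1.png

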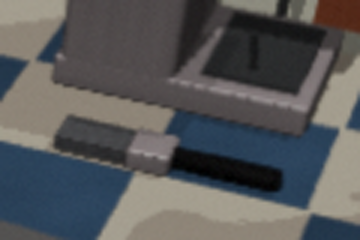

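```bash
python3 - <<'E'
from h import *
c=load('top0')
e=lambda p:[[415+(x-250)/3,100+y/3] for x,y in p]
R=onplane(c,e([(322,208),(562,231),(556,316),(316,291)]),.03)
print('recess',R.round(4).tolist(),[np.linalg.norm(R[i]-R[(i+1)%4]).round(4) for i in range(4)])
F=onplane(c,e([(310,35),(755,87),(737,497),(280,455)]),.03)
print('foam',F.round(4).tolist(),[np.linalg.norm(F[i]-F[(i+1)%4]).round(4) for i in range(4)])
o=R.mean(0);vy=(R[0]+R[3]-R[1]-R[2]);print('pocket',o,'x-axis ang',np.degrees(np.arctan2(vy[1],vy[0]))-90)
v=F[0]+F[1]-F[2]-F[3];w=F[0]+F[3]-F[1]-F[2];print('foam ang',np.degrees(np.arctan2(v[1],v[0])),np.degrees(np.arctan2(w[1],w[0]))-90)
# slot end / head end top edges
E_=onplane(c,e([(452,72),(425,438)]),.03);print('slot end, head end (bevel, top)',(E_-o)@np.array([np.cos(0),0,0]),E_.round(4).tolist())
# handle
img=c['color'];g=img.max(2)
m=np.zeros(g.shape,np.uint8);m[255:335,280:310]=(g[255:335,280:310]<55)*255
cn=max(cv2.findContours(m,0,2)[0],key=cv2.contourArea);print(cv2.minAreaRect(cn),cv2.boundingRect(cn))
for v in range(268,326,8):
    u=np.where(m[v])[0]
    if len(u):print(v,u.min(),u.max(),onplane(c,[[u.min()-.5,v]],.03)[0,:2].round(4),onplane(c,[[u.max()+.5,v]],.03)[0,:2].round(4))
# head circle
sub=cv2.cvtColor(img,6)[212:268,270:325];k=cv2.resize(sub,None,fx=4,fy=4,interpolation=2)
ci=cv2.HoughCircles(k,3 if False else cv2.HOUGH_GRADIENT,1,50,param1=100,param2=25,minRadius=50,maxRadius=85)
print(ci); 
if ci is not None:
  for x,y,r in ci[0]: 
    u=[270+x/4,212+y/4];print(u,r/4,onplane(c,[u],.032))
E
```

```text
recess [[0.6221, -0.0416, 0.03], [0.6097, -0.1793, 0.03], [0.5609, -0.174, 0.03], [0.5745, -0.0373, 0.03]] [np.float64(0.1382), np.float64(0.0492), np.float64(0.1374), np.float64(0.0478)]
foam [[0.7238, -0.0374, 0.03], [0.6969, -0.3001, 0.03], [0.4584, -0.2769, 0.03], [0.4822, -0.0157, 0.03]] [np.float64(0.2641), np.float64(0.2396), np.float64(0.2623), np.float64(0.2426)]
pocket [ 0.59181088 -0.1080338   0.03      ] x-axis ang -5.415258992435284
foam ang -5.33319551445039 -5.523670012604484
slot end, head end (bevel, top) [ 0.11058521 -0.10006192] [[0.7024, -0.119, 0.03], [0.4917, -0.0972, 0.03]]
((294.596923828125, 295.0267333984375), (15.873326301574707, 56.300323486328125), 1.3971812725067139) (286, 267, 18, 57)
268 289 301 [0.4542 0.2127] [0.4543 0.1908]
276 288 302 [0.4408 0.2143] [0.4409 0.189 ]
284 287 302 [0.4274 0.2158] [0.4276 0.1889]
292 287 302 [0.414  0.2157] [0.4142 0.1888]
300 287 302 [0.4007 0.2156] [0.4009 0.1887]
308 287 302 [0.3873 0.2155] [0.3876 0.1886]
316 287 302 [0.374  0.2154] [0.3743 0.1885]
[[[106.5 111.5  66.3]]]
[np.float32(296.625), np.float32(239.875)] 16.575 [[0.50145716 0.19921757 0.032     ]]
```

```bash
python3 - <<'E'
from h import *
from scipy.spatial.transform import Rotation as R
s=ctrl.state();M=R.from_rotvec(s['ee_rot']).as_matrix();print(M.round(3))
phi=np.degrees(np.arctan2(M[1,1],M[0,1]));q=s['joint_positions'];c=phi-np.degrees(q[0]-q[5]);print('phi',phi,'c',c)
for t in(88.2,-91.8):
  q6=.265-np.radians(t-c);print(t,'q6 grip',(q6+np.pi)%(2*np.pi)-np.pi)
for t in(84.6,-95.4):
  q6=-.309-np.radians(t-c);print(t,'q6 place',(q6+np.pi)%(2*np.pi)-np.pi)
E
```

```text
[[-0.     0.247 -0.969]
 [ 0.001 -0.969 -0.247]
 [-1.    -0.001 -0.   ]]
phi -75.6877310279891 c 4.418523241156436e-05
88.2 q6 grip -1.2743796290812122
-91.8 q6 grip 1.8672130245085814
84.6 q6 place -1.7855477760094163
-95.4 q6 place 1.356044877580377
```

>>> {"api": "drive_tool", "payload": {
  "rows": [
    [0,0,0,0.094],
    [0,0,0,0.094],
    [0,0,0,0.094],
    [0,-38,-14,0],
    [0,-38,-14,0],
    [0,-38,-14,0],
    [0,-38,-14,0],
    [0,-38,-14,0],
    [0,-38,-14,0],
    [0,-38,-14,0]
  ],
  "hand": 0
}}

```text
time: 0.98
eef_pos: [0.2487, -0.2925, 0.2451]
ee_rot: [-2.205, 0.036, 2.205]
force: [1.4, 0.1, 0.1]
grip_width: 0.0856
```

>>> {"api": "drive_tool", "payload": {
  "rows": [
    [0,-38,-14,0],
    [0,-38,-14,0],
    [0,-38,-14,0],
    [0,-38,-14,0],
    [0,-38,-14,0],
    [0,-38,-14,0],
    [0,-38,-14,0],
    [0,-38,-14,0],
    [0,-38,-14,0],
    [0,-38,-14,0]
  ]
}}

```text
time: 1.82
eef_pos: [0.397, 0.0718, 0.2455]
ee_rot: [-2.206, 0.035, 2.205]
force: [0.7, -1.3, -0.0]
grip_width: 0.0855
```

```bash
cat >> h.py <<'E'
from scipy.spatial.transform import Rotation as R
def goto(p,phi=None):
    s=ctrl.state();M=R.from_rotvec(s['ee_rot']).as_matrix()
    cur=np.degrees(np.arctan2(M[1,1],M[0,1]))
    print('t',round(s['time'],2),'pos',s['eef_pos'].round(4),'phi',round(cur,2),'tool-x',M[:,0].round(3),'F',s['force'].round(1),'w',round(s['grip_width'],4),'q6',s['joint_positions'][5].round(2))
    if p is not None:print('shift now axes mm',(1000*M.T@(np.array(p)-s['eef_pos'])).round(1))
    if phi is not None:print('turn',-np.radians((phi-cur+180)%360-180).round(4))
E
python3 - <<'E'
from h import *
goto([.4465,.2012,.1],-91.8)
E
```

```text
t 1.82 pos [0.397  0.0718 0.2455] phi -91.83 tool-x [ 0.001  0.    -1.   ] F [ 0.7 -1.3 -0. ] w 0.0855 q6 1.59
shift now axes mm [ 145.5 -130.9  -45.2]
turn -0.0006
```

>>> {"api": "drive_tool", "payload": {
  "rows": [
    [15,-33,-11.4,0],
    [15,-33,-11.4,0],
    [15,-33,-11.4,0],
    [15,-32,-11,0],
    [10,0,0,0],
    [0,0,0,0]
  ]
}}

```text
time: 2.32
eef_pos: [0.4453, 0.2, 0.1727]
ee_rot: [-2.202, 0.034, 2.212]
force: [-0.7, -0.4, -0.3]
grip_width: 0.0855
```

```bash
python3 - <<'E'
from h import *
c=snap('wrist','wrist1');goto([.4465,.2012,.1],-91.8)
for n,p in dict(grip=[.4465,.2012,.015],head=[.5015,.1995,.032],end=[.3515,.2042,.03]).items():print(n,proj(c,p))
E
```

```text
t 2.37 pos [0.4456 0.1992 0.1743] phi -91.77 tool-x [-0.003 -0.001 -1.   ] F [ 0.  -0.5  1.5] w 0.0852 q6 1.86
shift now axes mm [74.3 -2.1 -1. ]
turn 0.0006
grip [[313.76075992 221.9299716 ]]
head [[313.43673633 156.00504156]]
end [[313.73270518 331.50284567]]
```

View pics/wrist1.png

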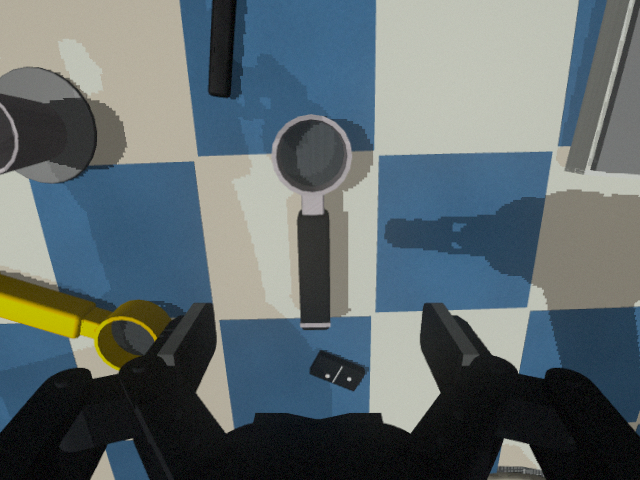

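>>> {"api": "drive_tool", "payload": {
  "rows": [
    [30,-1,-0.5,0],
    [30,-1,-0.5,0],
    [30,0,0,0],
    [30,0,0,0],
    [20,0,0,0],
    [10,0,0,0],
    [7,0,0,0],
    [0,0,0,0]
  ]
}}

```text
time: 3.03
eef_pos: [0.4475, 0.2005, 0.0185]
ee_rot: [-2.205, 0.036, 2.205]
force: [-0.8, 0.9, -0.4]
grip_width: 0.0858
```

>>> {"api": "drive_tool", "payload": {
  "rows": [
    [0,0,0,0],
    [0,0,0,0],
    [0,0,0,0],
    [0,0,0,0],
    [0,0,0,0],
    [0,0,0,0],
    [0,0,0,0],
    [0,0,0,0]
  ],
  "hand": 1,
  "force": 60
}}

```text
time: 3.7
eef_pos: [0.4478, 0.2012, 0.0192]
ee_rot: [-2.206, 0.035, 2.204]
force: [-1.3, 0.2, 10.9]
grip_width: 0.0251
```

```bash
python3 - <<'E'
from h import *
c=snap('side','side1');goto([.4465,.2012,.017],-91.8)
E
```

```text
t 3.75 pos [0.4478 0.2012 0.0192] phi -91.83 tool-x [ 0.001  0.    -1.   ] F [-2.5 -0.2  9.3] w 0.0248 q6 1.87
shift now axes mm [2.2 0.1 1.3]
turn -0.0006
```

View pics/side1.png

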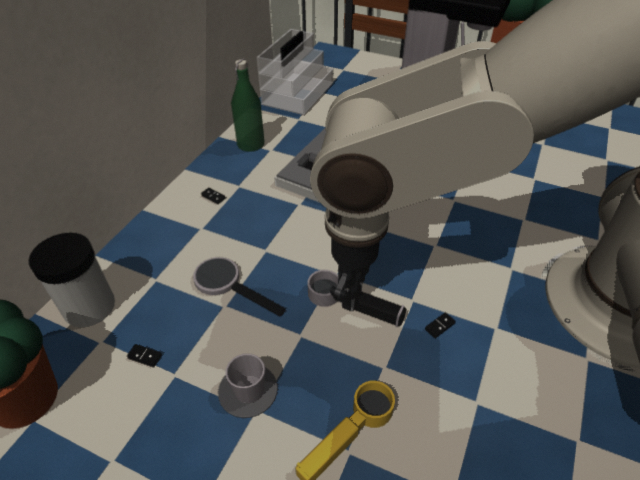

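>>> {"api": "drive_tool", "payload": {
  "rows": [
    [-8,0,0,0],
    [-16,0,0,0],
    [-25,0,0,0],
    [-25,0,0,0],
    [-16,0,0,0],
    [-10,0,0,0],
    [0,0,0,0]
  ],
  "hand": 1,
  "force": 80
}}

```text
time: 4.33
eef_pos: [0.4481, 0.2013, 0.1204]
ee_rot: [-2.208, 0.034, 2.202]
force: [0.4, -0.5, -3.6]
grip_width: 0.0244
```

```bash
python3 - <<'E'
from h import *
c=snap('side','side2');d=snap('wrist','wrist2');goto(None)
cv2.imwrite('pics/m2.png',cv2.resize(np.hstack([c['color'][100:400,200:500],d['color'][60:360,160:460]]),None,fx=1.3,fy=1.3))
E
```

```text
t 4.43 pos [0.4471 0.2009 0.1177] phi -91.85 tool-x [-0.001 -0.    -1.   ] F [-0.1  0.5 -4.1] w 0.0251 q6 1.87
```

View pics/m2.png

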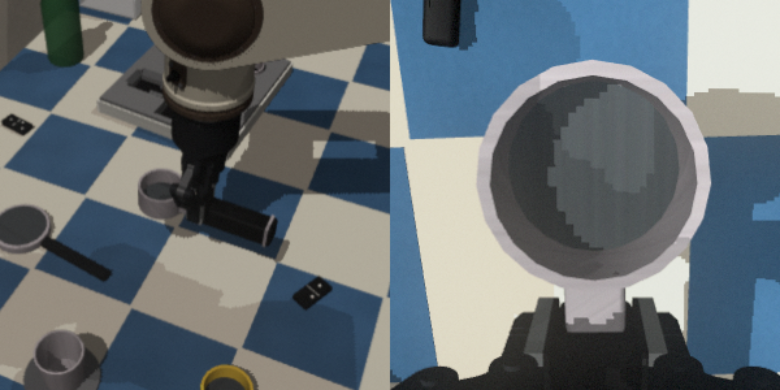

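>>> {"api": "drive_tool", "payload": {
  "rows": [
    [0,20,-10,-0.05],
    [0,30,-16,0],
    [0,31,-16,0],
    [0,32,-16,0],
    [0,32,-16,0],
    [0,32,-16,0],
    [0,32,-16,0],
    [0,32,-16,0],
    [0,31,-15,0],
    [0,24,-11,0]
  ]
}}

```text
time: 5.27
eef_pos: [0.5998, -0.0952, 0.1162]
ee_rot: [2.211, 0.019, -2.216]
force: [0.5, -0.4, -3.8]
grip_width: 0.0247
```

>>> {"api": "drive_tool", "payload": {
  "rows": [
    [0,0,0,-0.08],
    [0,0,0,-0.11],
    [0,0,0,-0.115],
    [0,0,0,-0.115],
    [0,0,0,-0.115],
    [0,0,0,-0.115],
    [0,0,0,-0.115],
    [0,0,0,-0.115],
    [0,0,0,-0.115],
    [0,0,0,-0.115]
  ]
}}

```text
time: 6.1
eef_pos: [0.5989, -0.0926, 0.1163]
ee_rot: [1.522, 0.972, -1.526]
force: [-0.3, -0.3, -3.8]
grip_width: 0.0246
```

>>> {"api": "drive_tool", "payload": {
  "rows": [
    [0,0,0,-0.115],
    [0,0,0,-0.115],
    [0,0,0,-0.115],
    [0,0,0,-0.115],
    [0,0,0,-0.115],
    [0,0,0,-0.115],
    [0,0,0,-0.115],
    [0,0,0,-0.115],
    [0,0,0,-0.115],
    [0,0,0,-0.115]
  ]
}}

```text
time: 6.93
eef_pos: [0.5989, -0.0926, 0.1163]
ee_rot: [0.67, 1.468, -0.671]
force: [0.2, -0.7, -2.8]
grip_width: 0.0244
```

```bash
python3 - <<'E'
from h import *
goto([.5905,-.108,.118],84.6)
E
```

```text
t 6.93 pos [ 0.5989 -0.0926  0.1163] phi 40.83 tool-x [-0.003  0.001 -1.   ] F [ 0.2 -0.7 -2.8] w 0.0244 q6 -0.99
shift now axes mm [ -1.7 -16.4   6.1]
turn -0.7639
```

>>> {"api": "drive_tool", "payload": {
  "rows": [
    [0,0,0,-0.11],
    [0,0,0,-0.11],
    [0,0,0,-0.11],
    [0,0,0,-0.11],
    [0,0,0,-0.11],
    [0,0,0,-0.11],
    [0,0,0,-0.104],
    [0,-16,-7,0],
    [0,0,0,0]
  ]
}}

```text
time: 7.68
eef_pos: [0.5896, -0.1092, 0.1163]
ee_rot: [0.078, 1.573, -0.078]
force: [-0.9, -0.3, -4.2]
grip_width: 0.0244
```

```bash
python3 - <<'E'
from h import *
goto([.5905,-.108,.118],84.6)
c=snap('wrist','wrist3');d=snap('side','side3');e=snap('top','top3')
cv2.imwrite('pics/m3.png',cv2.resize(np.hstack([c['color'][0:480],d['color'][60:300,230:550].repeat(2,0).repeat(2,1)]),None,fx=.625,fy=.625,interpolation=cv2.INTER_AREA))
cv2.imwrite('pics/m3b.png',e['color'])
# pocket points at top plane in current wrist
o=np.array([.5918,-.108,.0]);a=np.radians(-5.4);X=np.array([np.cos(a),np.sin(a),0]);Y=np.array([-np.sin(a),np.cos(a),0])
for x,y in[(-55,0),(25,70),(25,-70),(-25,70),(-25,-70)]:print(x,y,proj(c,o+X*x/1e3+Y*y/1e3+[0,0,.03])[0].round(0))
E
```

```text
t 7.68 pos [ 0.5896 -0.1092  0.1163] phi 84.29 tool-x [-0.003  0.    -1.   ] F [-0.9 -0.3 -4.2] w 0.0244 q6 -1.78
shift now axes mm [-1.7  1.3  0.8]
turn -0.0054
-55 0 [323. 169.]
25 70 [428. 290.]
25 -70 [218. 291.]
-25 70 [435. 217.]
-25 -70 [211. 218.]
```

View pics/m3.png

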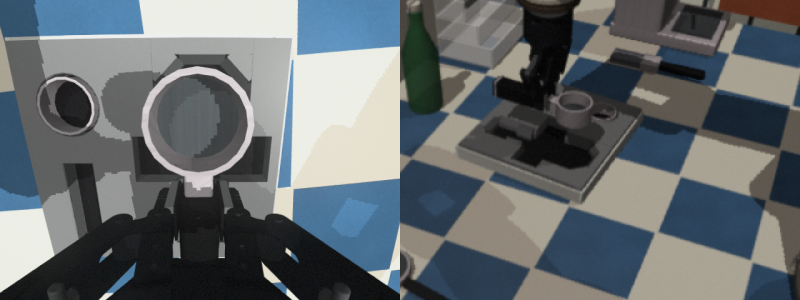

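View pics/m3b.png

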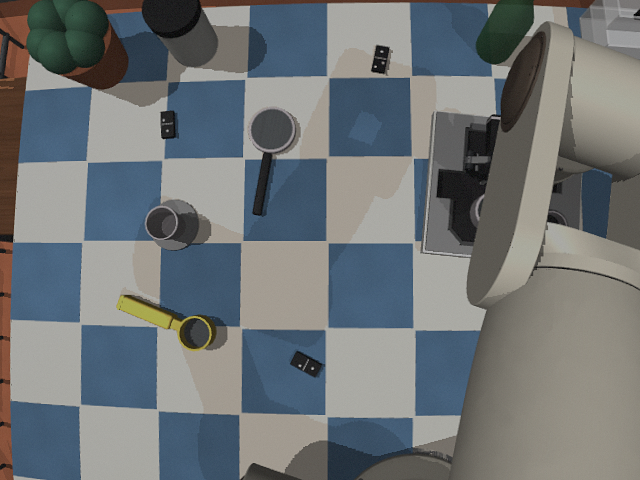

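```bash
python3 - <<'E'
from h import *
c=load('wrist3');t=np.linspace(0,6.283,40)
a=np.radians(84.29-90);X=np.array([np.cos(a),np.sin(a),0]);Y=np.array([-np.sin(a),np.cos(a),0])
o=np.array([.5896,-.1092,.1163])
im=c['color'].copy()
for dz in(.013,):
  P=o-X*.0537+[0,0,dz]+.03*(np.cos(t)[:,None]*X+np.sin(t)[:,None]*Y);p=proj(c,P);print(p.min(0),p.max(0))
  cv2.polylines(im,[p.astype(np.int32)],True,(0,0,255),1)
cv2.imwrite('pics/m4.png',im[60:360,160:480])
goto([.5905,-.108,.06],84.6)
E
```

```text
[232.20328095 103.13051472] [414.15220829 282.93359726]
t 7.83 pos [ 0.5907 -0.1079  0.1171] phi 84.23 tool-x [-0.002  0.001 -1.   ] F [-0.6  0.1 -3.2] w 0.0245 q6 -1.78
shift now axes mm [57.1 -0.2 -0.1]
turn -0.0065
```

View pics/m4.png

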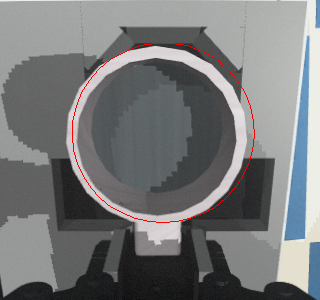

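>>> {"api": "drive_tool", "payload": {
  "rows": [
    [10,1.5,0,0],
    [20,0,0,0],
    [15,0,0,0],
    [8,0,0,0],
    [4,0,0,0],
    [0,0,0,0]
  ]
}}

```text
time: 8.33
eef_pos: [0.5909, -0.1062, 0.0603]
ee_rot: [0.079, 1.571, -0.078]
force: [-0.4, -0.1, -3.1]
grip_width: 0.0244
```

```bash
python3 - <<'E'
from h import *
goto([.5905,-.1075,.06],84.2)
c=snap('wrist','wrist5');d=snap('side','side5')
cv2.imwrite('pics/m5.png',np.hstack([c['color'][0:400,120:520],d['color'][80:280,240:440].repeat(2,0).repeat(2,1)]))
E
```

```text
t 8.33 pos [ 0.5909 -0.1062  0.0603] phi 84.29 tool-x [-0.001  0.001 -1.   ] F [-0.4 -0.1 -3.1] w 0.0244 q6 -1.78
shift now axes mm [ 0.3 -1.4 -0.3]
turn 0.0015
```

View pics/m5.png

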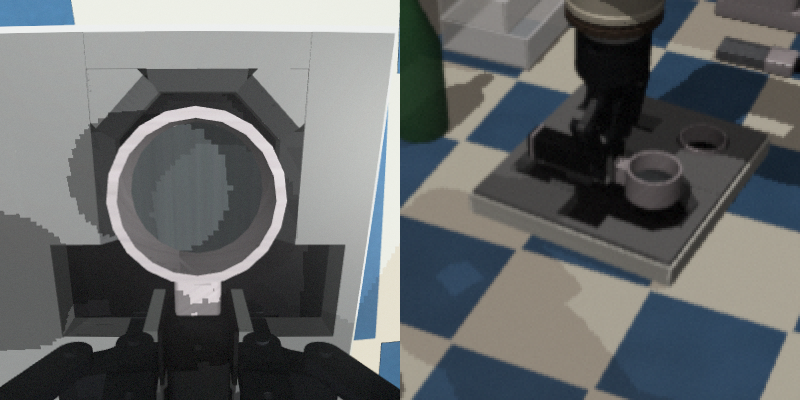

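>>> {"api": "drive_tool", "payload": {
  "rows": [
    [5,0,0,0],
    [5,0,0,0],
    [4,0,0,0],
    [3,0,0,0],
    [0,0,0,0]
  ],
  "hand": 1,
  "force": 120
}}

```text
time: 8.85
eef_pos: [0.5909, -0.1064, 0.0435]
ee_rot: [0.079, 1.57, -0.078]
force: [-0.0, -0.4, -4.2]
grip_width: 0.0234
```

>>> {"api": "drive_tool", "payload": {
  "rows": [
    [2,0,0,0],
    [2,0,0,0],
    [2,0,0,0],
    [0,0,0,0]
  ]
}}

```text
time: 9.18
eef_pos: [0.5911, -0.1065, 0.0379]
ee_rot: [0.079, 1.57, -0.078]
force: [0.1, -0.0, -3.8]
grip_width: 0.0238
```

```bash
python3 - <<'E'
from h import *
goto([.5905,-.1065,.029],84.2);print(ctrl.state()['ft_torque'].round(2))
E
```

```text
t 9.18 pos [ 0.5911 -0.1065  0.0379] phi 84.28 tool-x [-0.  0. -1.] F [ 0.1 -0.  -3.8] w 0.0238 q6 -1.78
shift now axes mm [ 8.9 -0.1 -0.5]
turn 0.0014
[0.02 0.02 0.03]
```

>>> {"api": "drive_tool", "payload": {
  "rows": [
    [2,0,0,0],
    [2,0,0,0],
    [0,0,0,0]
  ]
}}

```text
time: 9.43
eef_pos: [0.5917, -0.1067, 0.0347]
ee_rot: [0.078, 1.568, -0.079]
force: [1.6, -0.4, 1.7]
grip_width: 0.0241
```

>>> {"api": "drive_tool", "payload": {
  "rows": [
    [2,0,0,0],
    [2,0,0,0],
    [0,0,0,0]
  ]
}}

```text
time: 9.68
eef_pos: [0.5912, -0.1065, 0.03]
ee_rot: [0.079, 1.569, -0.078]
force: [3.4, -0.0, -2.4]
grip_width: 0.024
```

```bash
python3 - <<'E'
from h import *
goto([.5905,-.1065,.029],84.2);print(ctrl.state()['ft_torque'].round(2))
c=snap('wrist','wrist6');d=snap('side','side6')
cv2.imwrite('pics/m6.png',np.hstack([c['color'][0:400,120:520],d['color'][80:280,240:440].repeat(2,0).repeat(2,1)]))
E
```

```text
t 9.68 pos [ 0.5912 -0.1065  0.03  ] phi 84.28 tool-x [-0.  0. -1.] F [ 3.4 -0.  -2.4] w 0.024 q6 -1.78
shift now axes mm [ 1.  -0.1 -0.7]
turn 0.0014
[-0.12 -0.56 -0.13]
```

View pics/m6.png

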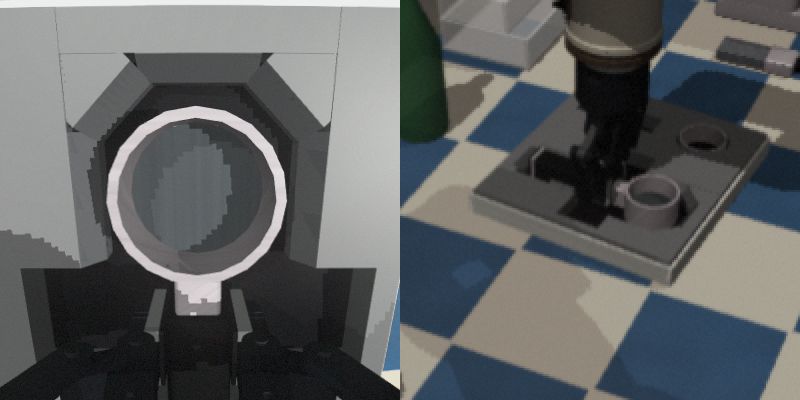

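>>> {"api": "drive_tool", "payload": {
  "rows": [
    [1,0,0,0],
    [1,0,0,0],
    [0,0,0,0]
  ]
}}

```text
time: 10.03
eef_pos: [0.5912, -0.1065, 0.0294]
ee_rot: [0.078, 1.569, -0.078]
force: [-6.4, 1.6, 15.5]
grip_width: 0.0236
```

```bash
python3 - <<'E'
from h import *
goto([.5905,-.1065,.029],84.2);print(ctrl.state()['ft_torque'].round(2))
E
```

```text
t 10.03 pos [ 0.5912 -0.1065  0.0294] phi 84.28 tool-x [ 0. -0. -1.] F [-6.4  1.6 15.5] w 0.0236 q6 -1.78
shift now axes mm [ 0.4 -0.1 -0.7]
turn 0.0015
[ 0.17  1.07 -0.1 ]
```

>>> {"api": "drive_tool", "payload": {
  "rows": [
    [1.5,0,0,0],
    [0,0,0,0]
  ]
}}

```text
time: 10.2
eef_pos: [0.5913, -0.1065, 0.0294]
ee_rot: [0.078, 1.569, -0.078]
force: [-16.8, 4.8, 37.2]
grip_width: 0.0236
```

>>> {"api": "drive_tool", "payload": {
  "rows": [
    [-1.5,0,0,0],
    [0,0,0,0],
    [0,0,0,0],
    [0,0,0,0],
    [0,0,0,0],
    [0,0,0,0]
  ],
  "hand": 0
}}

```text
time: 10.7
eef_pos: [0.5911, -0.1065, 0.0281]
ee_rot: [0.079, 1.57, -0.078]
force: [-0.5, -0.0, 0.3]
grip_width: 0.0851
```

>>> {"api": "drive_tool", "payload": {
  "rows": [
    [-10,0,0,0],
    [-20,0,0,0],
    [-30,0,0,0],
    [-30,0,0,0],
    [-20,0,0,0],
    [0,0,0,0]
  ]
}}

```text
time: 11.2
eef_pos: [0.5928, -0.107, 0.1439]
ee_rot: [0.077, 1.563, -0.079]
force: [0.6, 0.8, 0.9]
grip_width: 0.0851
```

```bash
python3 - <<'E'
from h import *
goto([.5905,-.1065,.029],84.2);print(ctrl.state()['ft_torque'].round(2))
c=snap('wrist','wrist7');d=snap('side','side7')
cv2.imwrite('pics/m7.png',np.hstack([c['color'][0:480,120:520],d['color'][80:320,240:440].repeat(2,0).repeat(2,1)]))
E
```

```text
t 11.2 pos [ 0.5928 -0.107   0.1439] phi 84.29 tool-x [ 0.007 -0.002 -1.   ] F [0.6 0.8 0.9] w 0.0851 q6 -1.78
shift now axes mm [114.9   0.4  -3.1]
turn 0.0016
[-0.01 -0.08  0.03]
```

View pics/m7.png

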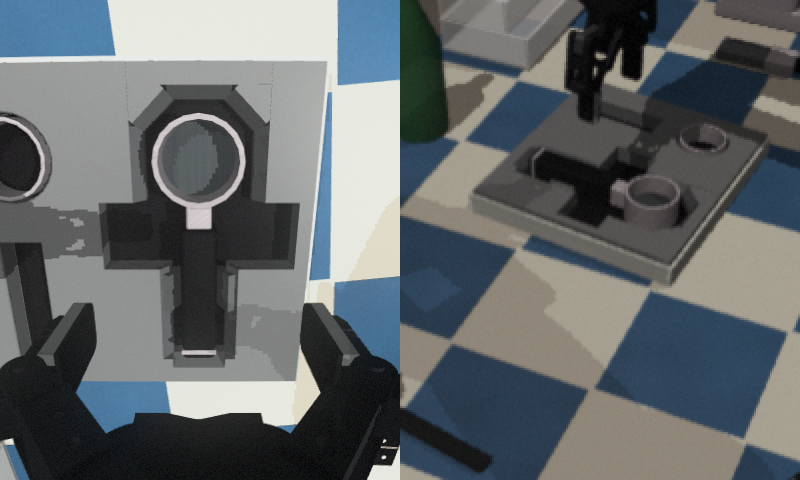

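>>> {"api": "drive_tool", "payload": {
  "rows": [
    [0,0,22,0],
    [0,0,22,0],
    [20,0,0,0],
    [25,0,0,0],
    [15,0,0,0],
    [8,0,0,0],
    [4,0,0,0],
    [0,0,0,0]
  ],
  "hand": 1,
  "force": 40
}}

```text
time: 11.97
eef_pos: [0.6346, -0.1108, 0.0655]
ee_rot: [0.079, 1.571, -0.078]
force: [0.8, -0.7, 0.1]
grip_width: -0.0003
```

>>> {"api": "drive_tool", "payload": {
  "rows": [
    [3,0,0,0],
    [3,0,0,0],
    [3,0,0,0],
    [2,0,0,0],
    [0,0,0,0]
  ]
}}

```text
time: 12.38
eef_pos: [0.6349, -0.1108, 0.0551]
ee_rot: [0.078, 1.57, -0.078]
force: [-0.9, -0.3, -0.2]
grip_width: -0.0003
```

```bash
python3 - <<'E'
from h import *
goto([.6366,-.111,.054],84.2);print(ctrl.state()['ft_torque'].round(2))
E
```

```text
t 12.38 pos [ 0.6349 -0.1108  0.0551] phi 84.28 tool-x [-0.  0. -1.] F [-0.9 -0.3 -0.2] w -0.0003 q6 -1.76
shift now axes mm [1.1 0.  1.7]
turn 0.0015
[-0.03 -0.04  0.  ]
```

>>> {"api": "drive_tool", "payload": {
  "rows": [
    [1,0,0,0],
    [0,0,0,0]
  ]
}}

```text
time: 12.55
eef_pos: [0.635, -0.1109, 0.0543]
ee_rot: [0.078, 1.569, -0.078]
force: [-1.0, 0.4, -0.7]
grip_width: 0.0001
```

>>> {"api": "drive_tool", "payload": {
  "rows": [
    [1,0,0,0],
    [0,0,0,0]
  ]
}}

```text
time: 12.72
eef_pos: [0.6351, -0.1109, 0.0541]
ee_rot: [0.078, 1.569, -0.078]
force: [-3.5, 1.0, 7.9]
grip_width: -0.0001
```

Contact is at handle-top height 40 mm, as expected when home. I'll press once to about 25 N to confirm.

>>> {"api": "drive_tool", "payload": {
  "rows": [
    [1,0,0,0],
    [0,0,0,0]
  ]
}}

```text
time: 12.88
eef_pos: [0.6352, -0.111, 0.054]
ee_rot: [0.078, 1.568, -0.078]
force: [-8.8, 2.2, 19.4]
grip_width: -0.0001
```

>>> {"api": "drive_tool", "payload": {
  "rows": [
    [-4,0,0,0],
    [-15,0,0,0],
    [-30,0,0,0],
    [-35,0,0,0],
    [-35,0,0,0],
    [-30,0,0,0],
    [0,-35,-20,0],
    [0,-35,-20,0],
    [0,-35,-20,0],
    [0,0,0,0]
  ]
}}

```text
time: 13.72
eef_pos: [0.5617, -0.214, 0.2017]
ee_rot: [0.08, 1.57, -0.083]
force: [-0.3, 0.1, 0.1]
grip_width: 0.0002
```

>>> {"api": "drive_tool", "payload": {
  "rows": [
    [0,-35,-20,0],
    [0,-35,-20,0],
    [0,-35,-20,0],
    [0,-35,-20,0],
    [0,0,0,0],
    [0,0,0,0]
  ]
}}

```text
time: 14.22
eef_pos: [0.4702, -0.3423, 0.2014]
ee_rot: [0.081, 1.569, -0.081]
force: [0.4, 0.1, 0.2]
grip_width: -0.0003
```

```bash
python3 - <<'E'
from h import *
goto(None)
c=snap('top','top8');d=snap('side','side8')
cv2.imwrite('pics/m8.png',np.hstack([c['color'][90:290,410:610].repeat(2,0).repeat(2,1),d['color'][80:280,240:440].repeat(2,0).repeat(2,1)]))
cv2.imwrite('pics/m9.png',np.hstack([c['color'],d['color']])[::2,::2])
E
```

```text
t 14.22 pos [ 0.4702 -0.3423  0.2014] phi 84.09 tool-x [ 0. -0. -1.] F [0.4 0.1 0.2] w -0.0003 q6 -2.23
```

View pics/m8.png

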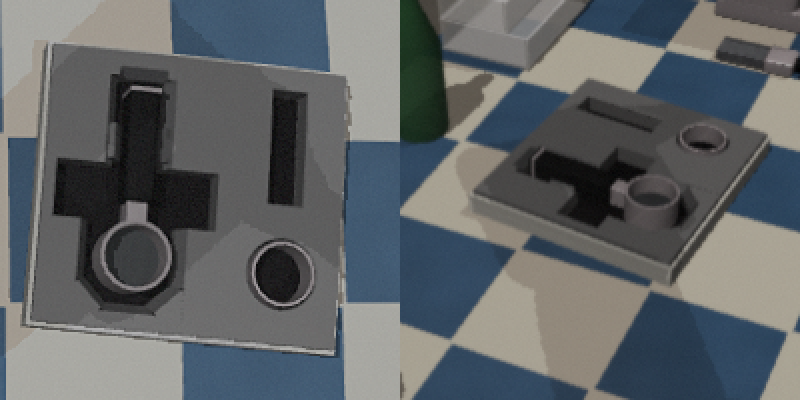

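View pics/m9.png

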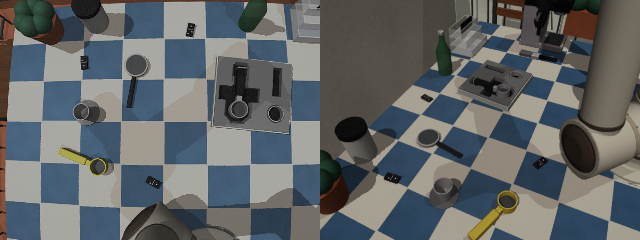

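```bash
python3 - <<'E'
from h import *
c=load('top8');d=load('side8')
def tri(a,b):
    o,r=ray(c,[a]);p,q=ray(d,[b]);r=r[0];q=q[0];A=np.c_[r,-q];s=np.linalg.lstsq(A,p-o,rcond=None)[0];x=o+r*s[0];y=p+q*s[1];return ((x+y)/2).round(4),np.linalg.norm(x-y).round(4)
print('head rim',tri([410+134/2,90+256/2],[240+252/2,80+195/2]))
a=np.radians(-5.4);X=np.array([np.cos(a),np.sin(a),0])
P=np.array([.5918,-.108,.0])-X*.055+[0,0,.042]
print('exp',P,proj(c,P),proj(d,P))
k=c['color'][200:240,455:500];print(0)
cv2.imwrite('pics/m10.png',np.hstack([cv2.resize(c['color'][195:245,450:510],(360,300)),cv2.resize(d['color'][150:200,335:395],(360,300))]))
E
```

```text
head rim (array([ 0.5386, -0.1023,  0.0373]), np.float64(0.001))
exp [ 0.53704409 -0.10282404  0.042     ] [[477.99279098 218.29129697]] [[367.10623171 175.86076939]]
0
```

View pics/m10.png

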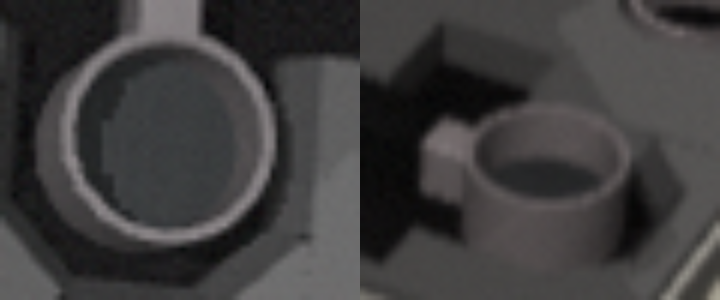

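```bash
python3 - <<'E'
from h import *
print(ctrl.hand_in(),ctrl.state()['time'])
E
```

```text
the job is handed in; nothing more can be done
the job is handed in; nothing more can be done
```

The portafilter is in its pocket in the foam insert, pressed home and released. I handed the job in at about 14 s of the 40 s limit, with the arm well clear.

I gripped the steel and black portafilter beside its head, carried it to the insert and turned it about 176°. I then pressed it down past the bulges until it stopped. After opening the gripper I pressed once on the handle with the closed fingers to make sure it was down.

**Last checks**
- **Depth:** it stopped with the tool centre point at z = 29.4 mm, where 29 mm was expected. The fingertips then met the handle top at about 40 mm, as it should be when home, and the handle did not move under about 20 N.
- **Head:** it is where a fully seated head should be, to within a pixel in both camera views (rim height about 42 mm). My first rough two-view estimate gave 37 mm. A closer reading of the enlarged picture removed the difference.
- **Forces:** the highest reading I saw was about 37 N up (41 N in total) at the wrist, while pressing through the gripped part. That is well under the 120 N limit.
- **Other objects:** the cup stands upright on its coaster. The sieve and the yellow look-alike look undisturbed in the final pictures.

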